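# Snap the lunch box lid shut

### The arm

A 7-joint arm with a two-finger parallel gripper is mounted at the origin on the work surface. World frame = base frame: x ahead of the robot, y to its left, z up, the work surface at z = 0. Lengths are in m, angles in rad, forces in N, time in s.
With the tool pointing down it reaches from about 0.4 to 0.85 m from the base axis. Payload 10.4 kg.
Tool frame: the origin (TCP) lies at the very end of the fingers, on their centre line; the grasp point (between the pads) lies r.grip_point_offset behind it (r.grip_point_offset is the distance from the TCP to the grasp point, in m); z points along the fingers, y is the line along which they close (so a half turn about z gives the same grasp; the last joint's range is limited). The gripper opens to 85 mm and grips with 20 to 120 N. Pads are 22 mm wide; open, the fingers measure 114 mm over their backs; the gripper's body (76 mm by 85 mm) begins 54 mm behind the grasp point. The pads swing forward as they close: fully open they stand 13 mm farther back than shut.
Start: joints at [1.078, 0.332, -0.065, 1.46, 0.022, 1.35, -0.088], TCP at [0.283, -0.557, 0.231] pointing down, gripper open.
Joint ranges: [-2.6, 2.6], [-0.5, 2.12], [-1.47, 1.34], [0.16, 2.42], [-1.27, 4.41], [0.06, 2.06], [-2.6, 2.6]. Speed limits (rad/s): [2.22, 2.22, 2.79, 2.79, 3.14, 3.14, 3.14].

### API

Orientations are given as a unit quaternion [x, y, z, w].
In Python, from cell import r gives the robot as it stands. The module is installed in compiled form; this text tells all that it offers.
- The arm moves only by the tool carry_out, never from a script. Its argument "rows" is a list of rows, each a list of 7 numbers: the finger opening in cm, from 0 to 8.54, then the shift along the tool's x, y, z in cm, then the turn, a rotation vector about the tool's x, y, z in degrees. A call has 1 to 10 rows; each row shifts and turns the commanded pose from where the row before left it, along the tool's axes as they then stand; what a row does not reach is not made up. A row lasts 1/12 s, in which the tool goes at most 41.7 mm and 7.16 degrees, less where a joint would pass 70% of its speed; a pose out of reach is approached as far as the arm can. A call with a gripper value outside its range is refused whole. The fingers move at their own pace and stop on an object; "squeeze" is the grip in N (left out, the last holds). Time passes only in rows, so rows that do not move let the fingers close. It gives the time, the measured TCP pose, the force, the opening and the grip force at its end, in the units of the state.
- r.state(): the state, without advancing time (a new reading comes with each control period).
- r.capture(name): name is "scene" or "side" or "wrist"; returns a dict with "image" (480x640x3 uint8, blue, green, red), "z_map" (480x640 float32, m along the optical axis (not along the pixel's ray), 0 where there is no reading), "camera_matrix" (3x3 intrinsics, pixels), "D" ([k1, k2, p1, p2, k3] as OpenCV has them; the pictures are not rectified), "R" (3x3) and "t" (3): a world point X has camera coordinates R X + t; the wrist camera has in their place "mount" (4x4, takes a point from camera to tool coordinates, whose origin is the TCP and whose axes are the flange's). Camera axes: x right, y down, z forward; pixel columns grow to the right and rows downward; lengths in m; the calibration is good to about 2 mm. A picture is of the moment at which its call begins: read the wrist's pose just before it.
- r.finish_job(): hands the job in; it is judged then, once.
The state is a dict: "clock": time; "qpos": joint angles; "qd": joint speeds; "tau": joint torques, N m; "tool_pos": TCP position; "ee_rot": TCP orientation; "force": force on the tool from outside, world axes, zero at the start; "moment": the same for the moment, N m; "width": opening from 0.0 (shut) to 1.0 (fully open); "finger_force": force on a finger pad.
Only numpy, scipy, OpenCV 4.12 (cv2) and the standard library are available. Lean on these libraries where they do the work, as an engineer would, in place of code of your own. Each camera call takes 0.05 s, during which the arm holds its last target. There are 200 camera calls.

### The job

The lid of the big lunch box is on, but the four sections of its rim still stand up. Press each of them down until it clicks flat, so that the lid is shut all the way round, and let go. Leave the box standing where it is: do not pick it up, tip it or push it along the counter, and do not disturb the other things around it.

Things in the scene. Friction and masses are not known exactly. Their poses are not given: they have to be found in the camera images.
- food_box: The big lunch box: white, 120 mm (its x) by 170 mm (its y), loose, about 0.9 kg. Origin: centre of its underside; z up. Its grey lid has a flat fixed panel 70 x 120 mm, face 70 mm above the counter, four small fixed corners, and between these, one on each side, four rim sections 28 mm wide, hinged to the panel at their inner edges. Pressing panel or corners does nothing.
- far_press (a point): Press point on the upper face of the rim section on the box's +x side, mid-length, 19 mm out from its hinge; the section is 114 mm long (along box y). In the box frame about 53 mm out in +x. It moves with the section: about 78 mm above the counter standing, 72 mm home. A standing section slopes up and outwards at 20 degrees, outer edge about 11 mm above the panel.
- near_press (a point): The same on the box's -x side (section 114 mm long), 53 mm out in -x.
- left_press (a point): The same on the box's +y side: section 64 mm long (along the box's x), press point 78 mm out in +y.
- right_press (a point): The same on the box's -y side: section 64 mm long, press point 78 mm out in -y.
- snap_far (a joint): Angle of the +x rim section (rad): 0 standing up, 0.35 home (flat). Every section is bistable: standing, it resists a fingertip at its press point with about 6 to 9 N, less as it goes down; let go before 0.20 rad it springs back up, past that it snaps home by itself and stays.
- snap_near (a joint): Angle of the -x rim section (rad): 0 standing up, 0.35 home.
- snap_left (a joint): Angle of the +y rim section (rad): 0 standing up, 0.35 home.
- snap_right (a joint): Angle of the -y rim section (rad): 0 standing up, 0.35 home.
- small_box: A smaller lunch box of the same make, 100 x 140 x 54 mm, its lid already shut. Bystander: leave alone. Origin at the centre of its underside.
- mug: White mug with a handle, 80 mm across, 92 mm tall, beside the lunch box. Bystander. Origin at the centre of its underside.
- tumbler: Glass tumbler, 68 mm across, 105 mm tall, beside the lunch box. Bystander. Origin at the centre of its underside.
- sugar_jar: Glass jar with a steel cap, 64 mm across, 85 mm tall, beside the lunch box. Bystander. Origin at the centre of its underside.
- teaspoon: Steel teaspoon, 140 mm long, lying by the lunch box. Bystander. Origin at its middle, underneath.
- espresso_cup: Small white cup with a handle, 62 mm across, 58 mm tall, to the left. Bystander. Origin at the centre of its underside.
- soap: Black soap bottle, 60 mm across, 150 mm tall, to the right. Bystander. Origin at the centre of its underside.
Mind the look-alikes: they are no part of the job. Leave any green or purple look-alike of the food_box alone.

How it is judged:
By the outcome, as a careful person would: the job done as asked, in the order asked, and still so for the second after the job is handed in, with the robot touching nothing.
It also fails if it takes over 42 s, if anything falls off the work surface, if the arm or the gripper's body presses on something with over 40 N, if the wrist force passes 120 N, or if a joint passes its speed limit or range.

## Working session

There is one attempt and no reset: what is moved stays moved. The work goes in short steps, Python scripts to look and compute and a tool call to move; the robot and the scene stay as the last step left them, time stands still between calls to the robot, and variables do not carry over. Pictures are saved under pics/ and viewed, at most 10 in all, crops included, and the job is handed in when it is done.

Besides the shell and the picture viewer there is one more tool, called after "Request:" as name(argument=value, ...), one argument or row to a line, values as JSON. carry_out: Moves the arm, as the interface text tells. Its arguments: {"type":"object","properties":{"rows":{"type":"array"},"squeeze":{"type":"number"}},"required":["rows"]}

```bash
mkdir -p pics
cat > h.py <<'E'
import numpy as np, cv2
from cell import r
def save(n):
    s=r.state(); c=r.capture(n); c['s']=s
    return c
E
python3 - <<'E'
from h import *
for n in ("scene","side"):
    c=save(n); cv2.imwrite(f"pics/{n}0.png",c["image"]); np.savez(f"{n}0.npz",**{k:v for k,v in c.items() if k!='s'})
    print(n,(-np.array(c["R"]).T@c["t"]).round(3))
s=r.state();print(s["clock"],s["tool_pos"],s["ee_rot"],s["force"],s["width"],r.grip_point_offset)
E
```

```text
scene [1.497 0.261 1.266]
side [-0.024  0.537  0.916]
0.1 [ 0.28279093 -0.55699188  0.23063061] [ 9.72534974e-01  2.32755964e-01 -1.71121327e-04 -5.97122193e-04] [ 0.41022728 -0.58959974  0.50695923] 0.9997795919968187 0.0187
```

View pics/scene0.png

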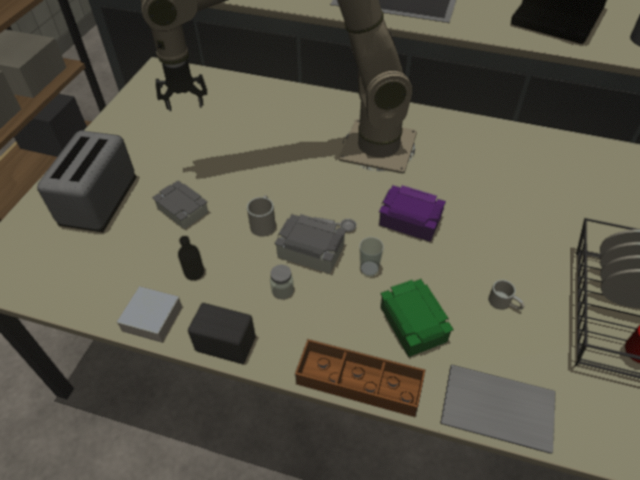

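View pics/side0.png

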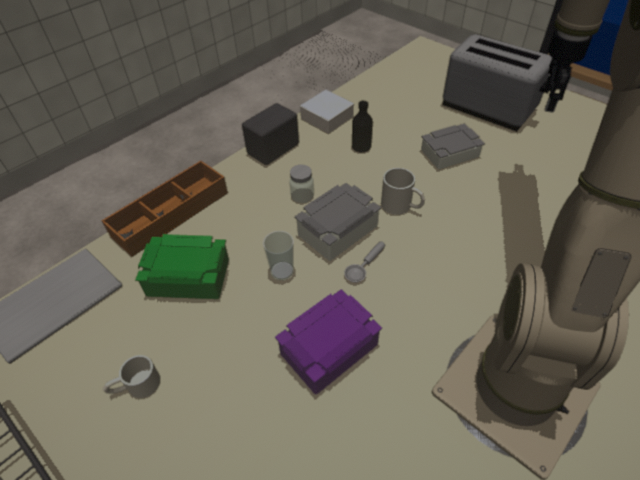

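Candidates for the food_box in scene and side views:
- Grey-lidded box at scene (311,240), side (338,218). It has the mug, tumbler, jar and spoon around it.
- Smaller grey box at scene (181,203), side (452,145), with its lid shut.
- White block at scene (150,312).
- Green look-alike at (416,315) and purple look-alike at (412,210).

I choose the first. Next I check it in a crop and measure it.

```bash
cat >> h.py <<'E'
def cloud(c,pose=None):
    K=np.array(c["camera_matrix"]);D=np.array(c["D"]);z=np.array(c["z_map"])
    v,u=np.mgrid[:480,:640]
    n=cv2.undistortPoints(np.stack([u,v],-1).reshape(-1,1,2).astype(float),K,D).reshape(480,640,2)
    P=np.dstack([n*z[...,None],z])
    if pose is None: W=(P-np.array(c["t"]))@np.array(c["R"])
    else: W=(P@np.array(c["mount"])[:3,:3].T+np.array(c["mount"])[:3,3])@pose[0].T+pose[1]
    W[z==0]=np.nan
    return W
def topview(W,img,x0,x1,y0,y1,zmin=.0):
    pass
E
python3 - <<'E'
from h import *
big=[]
for n,(u,v) in (("scene",(311,240)),("side",(338,218))):
    c=np.load(f"{n}0.npz"); W=cloud(c)
    im=c["image"]; cv2.imwrite(f"pics/{n}c.png",cv2.resize(im[v-70:v+70,u-90:u+90],None,fx=2.2,fy=2.2,interpolation=2)) 
    print(n,"centre",W[v,u].round(3), "table z",np.nanmedian(W[...,2][np.abs(W[...,2])<.02]).round(4))
    c0=W[v,u]
    m=(np.hypot(W[...,0]-c0[0],W[...,1]-c0[1])<.125)&(W[...,2]>.062)&(W[...,2]<.09)
    k,l,st,_=cv2.connectedComponentsWithStats(m.astype(np.uint8))
    lab=l[v,u]; Q=W[l==lab][:,:2].astype(np.float32)
    print(lab,len(Q),cv2.minAreaRect(Q))
    for name,px in (("mug",(262,205)),("tumbler",(371,245)),("jar",(281,272)),("spoon",(348,226))) if n=="scene" else (("mug",(398,180)),("tumbler",(279,240)),("jar",(301,175)),("spoonbowl",(355,273)),("spoonend",(380,247))):
        print(name,W[px[1],px[0]].round(3))
a,b=[cv2.imread(f"pics/{n}c.png") for n in("scene","side")]
cv2.imwrite("pics/crop.png",np.hstack([a,b]))
E
```

```text
scene centre [ 0.538 -0.077  0.067] table z -0.0009
1 2172 ((0.5273635983467102, -0.08213623613119125), (0.17898692190647125, 0.13457393646240234), 84.6585693359375)
mug [ 0.441 -0.265  0.058]
tumbler [0.515 0.093 0.076]
jar [ 0.683 -0.115  0.085]
spoon [ 0.402 -0.003  0.004]
side centre [ 0.509 -0.065  0.071] table z -0.0006
1 2945 ((0.524750828742981, -0.08135300129652023), (0.18138264119625092, 0.1322557032108307), 85.62163543701172)
mug [ 0.494 -0.283  0.052]
tumbler [0.561 0.078 0.074]
jar [ 0.67  -0.105  0.085]
spoonbowl [ 0.406 -0.008  0.002]
spoonend [ 0.405 -0.099  0.015]
```

View pics/crop.png

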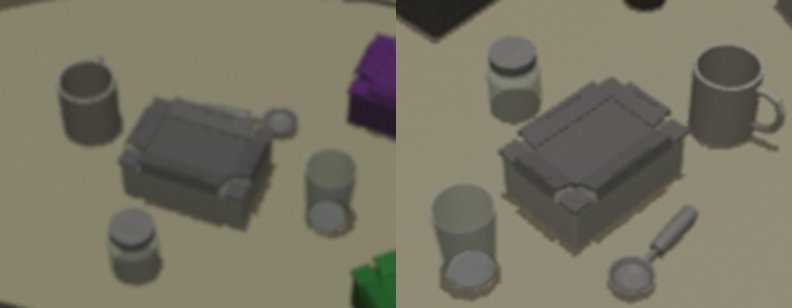

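The crop shows the white box with its grey lid. All four rim sections stand up with gaps at the corners, and the tumbler, jar, mug and spoon stand clear of it. It measures about (0.526,-0.082) with yaw about -5°. I'll move above it with the fingers shut.

Request:
carry_out(
  rows=[
    [0,2.4,-1.74,0,0,0,0],
    [0,2.4,-1.74,0,0,0,0],
    [0,2.4,-1.74,0,0,0,0],
    [0,2.4,-1.74,0,0,0,0],
    [0,2.4,-1.74,0,0,0,0],
    [0,2.4,-1.74,0,0,0,0],
    [0,2.4,-1.74,0,0,0,0],
    [0,2.4,-1.74,0,0,0,0],
    [0,2.4,-1.74,0,0,0,0],
    [0,2.4,-1.74,0,0,0,0],
  ],
)

```text
clock: 0.93
tool_pos: [0.4184, -0.292, 0.2311]
ee_rot: [0.973, 0.233, -0.0, -0.0]
force: [0.8, -0.3, -0.2]
width: -0.001
finger_force: 0.0
```

Request:
carry_out(
  rows=[
    [0,2.4,-1.74,0,0,0,0],
    [0,2.4,-1.74,0,0,0,0],
    [0,2.4,-1.74,0,0,0,0],
    [0,2.4,-1.74,0,0,0,0],
    [0,0,0,0,0,0,6.4],
    [0,0,0,0,0,0,6.4],
    [0,0,0,0,0,0,6.4],
    [0,0,0,0,0,0,6.4],
    [0,0,0,0,0,0,6.4],
    [0,0,0,0,0,0,0],
  ],
)

```text
clock: 1.77
tool_pos: [0.4721, -0.1879, 0.231]
ee_rot: [0.999, -0.047, -0.0, -0.0]
force: [1.1, 0.7, -0.1]
width: -0.004
finger_force: 0.0
```

```bash
cat > w.py <<'E'
import sys
from h import *
from scipy.spatial.transform import Rotation as Ro
c=save("wrist"); s=c['s']; R=Ro.from_quat(s["ee_rot"]).as_matrix(); p=np.array(s["tool_pos"])
print(s["clock"],p.round(4),"toolx",R[:,0].round(3),"z",R[:,2].round(3),"w",s["width"],"F",np.round(s["force"],1),"J",np.round(s["qpos"],2))
W=cloud(c,(R,p)); cv2.imwrite(f"pics/{sys.argv[1]}.png",c["image"])
print("mount",np.round(c["mount"],3).tolist())
m=(np.hypot(W[...,0]-.526,W[...,1]+.082)<.13)&(W[...,2]>.06)&(W[...,2]<.09)
k,l,st,ce=cv2.connectedComponentsWithStats(m.astype(np.uint8)); i=1+np.argmax(st[1:,4])
print(ce[i],cv2.minAreaRect(W[l==i][:,:2].astype(np.float32)))
np.save("W.npy",W)
E
python3 w.py w1
```

```text
1.7667 [ 0.4721 -0.1879  0.231 ] toolx [ 0.996 -0.094 -0.001] z [-0.001  0.    -1.   ] w -0.003662413129959627 F [ 1.1  0.7 -0.1] J [ 0.62  0.1  -0.35  1.75  0.03  1.3  -1.4 ]
mount [[-0.0, -0.961, -0.277, 0.071], [1.0, -0.0, -0.0, -0.001], [0.0, -0.277, 0.961, -0.143], [0.0, 0.0, 0.0, 1.0]]
[199.25668742 164.46281727] ((0.5254328846931458, -0.08354098349809647), (0.17806373536586761, 0.13173721730709076), 84.84603881835938)
```

View pics/w1.png

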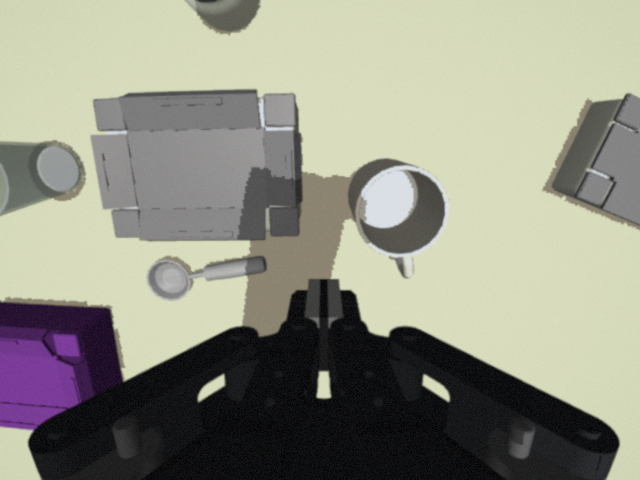

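The close view confirms centre (0.525,-0.0835) and yaw -5.2°, with the tool aligned to the box. The box fills pixels (95–300, 90–240), and all four rims are up and unobstructed. I'll do the right section first.

Request:
carry_out(
  rows=[
    [0,2.18,-1.54,0,0,0,0],
    [0,2.18,-1.54,0,0,0,0],
    [0,0,0,3.3,0,0,0],
    [0,0,0,3.3,0,0,0],
    [0,0,0,3.3,0,0,0],
    [0,0,0,3.3,0,0,0],
    [0,0,0,0.8,0,0,0],
    [0,0,0,0,0,0,0],
  ],
)

```text
clock: 2.48
tool_pos: [0.5168, -0.1608, 0.0892]
ee_rot: [0.999, -0.043, -0.002, -0.001]
force: [0.2, -0.4, 0.7]
width: 0.001
finger_force: 0.0
```

Request:
carry_out(
  rows=[
    [0,0,0,0.3,0,0,0],
    [0,0,0,0.3,0,0,0],
    [0,0,0,0.3,0,0,0],
    [0,0,0,0.3,0,0,0],
    [0,0,0,0.2,0,0,0],
    [0,0,0,0,0,0,0],
    [0,0,0,0,0,0,0],
  ],
)

```text
clock: 3.07
tool_pos: [0.519, -0.1615, 0.078]
ee_rot: [0.999, -0.044, 0.001, 0.0]
force: [0.4, -0.3, 2.7]
width: 0.001
finger_force: 1.3
```

Request:
carry_out(
  rows=[
    [0,0,0,0.2,0,0,0],
    [0,0,0,0.2,0,0,0],
    [0,0,0,0.1,0,0,0],
    [0,0,0,0,0,0,0],
    [0,0,0,0,0,0,0],
  ],
)

```text
clock: 3.48
tool_pos: [0.5181, -0.1608, 0.0721]
ee_rot: [0.999, -0.044, -0.0, -0.0]
force: [-2.3, 0.1, 2.7]
width: 0.001
finger_force: 1.6
```

Request:
carry_out(
  rows=[
    [0,0,0,-1.2,0,0,0],
    [0,0,0,-1.3,0,0,0],
    [0,-1.77,-2.6,0,0,0,0],
    [0,-1.77,-2.6,0,0,0,0],
    [0,-1.77,-2.6,0,0,0,0],
    [0,0,0,0,0,0,0],
    [0,0,0,0.6,0,0,0],
    [0,0,0,0.4,0,0,0],
    [0,0,0,0,0,0,0],
  ],
)

```text
clock: 4.23
tool_pos: [0.4722, -0.0796, 0.0865]
ee_rot: [0.999, -0.045, -0.001, -0.0]
force: [-1.4, -0.5, 0.1]
width: 0.003
finger_force: 0.0
```

Request:
carry_out(
  rows=[
    [0,0,0,0.3,0,0,0],
    [0,0,0,0.3,0,0,0],
    [0,0,0,0.3,0,0,0],
    [0,0,0,0.2,0,0,0],
    [0,0,0,0.2,0,0,0],
    [0,0,0,0.2,0,0,0],
    [0,0,0,0,0,0,0],
    [0,0,0,0,0,0,0],
  ],
)

```text
clock: 4.9
tool_pos: [0.4725, -0.0788, 0.0722]
ee_rot: [0.999, -0.044, -0.0, -0.0]
force: [0.6, 0.1, 0.4]
width: -0.005
finger_force: 0.0
```

Request:
carry_out(
  rows=[
    [0,0,0,-1.2,0,0,0],
    [0,0,0,-1.3,0,0,0],
    [0,1.77,-2.6,0,0,0,0],
    [0,1.77,-2.6,0,0,0,0],
    [0,1.77,-2.6,0,0,0,0],
    [0,0,0,0,0,0,0],
    [0,0,0,0.6,0,0,0],
    [0,0,0,0.4,0,0,0],
    [0,0,0,0,0,0,0],
  ],
)

```text
clock: 5.65
tool_pos: [0.531, -0.007, 0.0858]
ee_rot: [0.999, -0.045, -0.001, 0.0]
force: [-1.3, 0.0, -0.1]
width: 0.001
finger_force: 0.0
```

Request:
carry_out(
  rows=[
    [0,0,0,0.3,0,0,0],
    [0,0,0,0.3,0,0,0],
    [0,0,0,0.3,0,0,0],
    [0,0,0,0.2,0,0,0],
    [0,0,0,0.2,0,0,0],
    [0,0,0,0.2,0,0,0],
    [0,0,0,0,0,0,0],
    [0,0,0,0,0,0,0],
  ],
)

```text
clock: 6.32
tool_pos: [0.5322, -0.0061, 0.0722]
ee_rot: [0.999, -0.044, -0.0, 0.0]
force: [-0.0, -0.7, 2.1]
width: 0.002
finger_force: 0.5
```

Request:
carry_out(
  rows=[
    [0,0,0,-1.2,0,0,0],
    [0,0,0,-1.3,0,0,0],
    [0,1.77,2.6,0,0,0,0],
    [0,1.77,2.6,0,0,0,0],
    [0,1.77,2.6,0,0,0,0],
    [0,0,0,0,0,0,0],
    [0,0,0,0.6,0,0,0],
    [0,0,0,0.4,0,0,0],
    [0,0,0,0,0,0,0],
  ],
)

```text
clock: 7.07
tool_pos: [0.5774, -0.0869, 0.0864]
ee_rot: [0.999, -0.044, -0.001, -0.0]
force: [0.1, 0.0, -0.6]
width: -0.004
finger_force: 0.0
```

Request:
carry_out(
  rows=[
    [0,0,0,0.3,0,0,0],
    [0,0,0,0.3,0,0,0],
    [0,0,0,0.3,0,0,0],
    [0,0,0,0.2,0,0,0],
    [0,0,0,0.2,0,0,0],
    [0,0,0,0.2,0,0,0],
    [0,0,0,0,0,0,0],
    [0,0,0,0,0,0,0],
  ],
)

```text
clock: 7.73
tool_pos: [0.5779, -0.0881, 0.0722]
ee_rot: [0.999, -0.044, -0.0, 0.0]
force: [-1.2, -0.3, 2.6]
width: 0.003
finger_force: 1.5
```

Request:
carry_out(
  rows=[
    [0,0,0,-2,0,0,0],
    [0,0,0,-3,0,0,0],
    [0,0,0,-4,0,0,0],
    [0,0,0,-4,0,0,0],
    [0,-3,2.5,-3,0,0,0],
    [0,-3,2.5,0,0,0,0],
    [0,-3,2.5,0,0,0,0],
    [0,-3,2.5,0,0,0,0],
    [0,0,0,0,0,0,0],
    [0,0,0,0,0,0,0],
  ],
)

```text
clock: 8.57
tool_pos: [0.4531, -0.1755, 0.2277]
ee_rot: [0.999, -0.046, -0.0, 0.001]
force: [0.7, 0.9, 0.7]
width: -0.001
finger_force: 0.0
```

```bash
python3 w.py w2
python3 - <<'E'
from h import *
W=np.load("W.npy").reshape(-1,3); c=np.array([.5254,-.0835]); bx=np.array([.9958,-.091]); by=np.array([.091,.9958])
d=W[:,:2]-c; a=d@bx; b=d@by; z=W[:,2]
for n,o,t in (("far",a,b),("near",-a,b),("left",b-.025,a),("right",-b-.025,a)):
    for lo,hi in ((.037,.043),(.050,.056),(.056,.061)):
        m=(o>lo)&(o<hi)&(abs(t)<.025)&(z>.05); print(n,lo,m.sum(),np.nanmedian(z[m]).round(4))
m=(abs(a)<.03)&(abs(b)<.05);print("panel",np.nanmedian(z[m]))
E
```

```text
8.5667 [ 0.4531 -0.1755  0.2277] toolx [ 0.996 -0.093 -0.   ] z [-0.    -0.001 -1.   ] w -0.001109614318073817 F [0.7 0.9 0.7] J [ 0.64  0.05 -0.37  1.81  0.02  1.29 -1.4 ]
mount [[-0.0, -0.961, -0.277, 0.071], [1.0, -0.0, -0.0, -0.001], [0.0, -0.277, 0.961, -0.143], [0.0, 0.0, 0.0, 1.0]]
[208.32532109 141.06342655] ((0.525644838809967, -0.08127366751432419), (0.17718860507011414, 0.12637324631214142), 84.78466796875)
far 0.037 462 0.072
far 0.05 498 0.072
far 0.056 400 0.0733
near 0.037 380 0.0719
near 0.05 389 0.0719
near 0.056 320 0.0732
left 0.037 447 0.0719
left 0.05 398 0.072
left 0.056 355 0.0725
right 0.037 426 0.0719
right 0.05 431 0.0721
right 0.056 360 0.0723
panel 0.06997217033815366
```

View pics/w2.png

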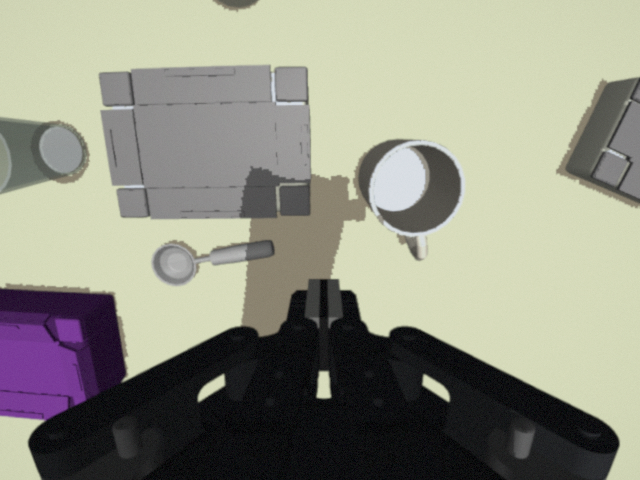

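The picture shows all four sections lying flat, at 72 mm across their width. The box (pixels 100–310, 65–218) and its neighbours have not moved, and the tool is clear.

```bash
python3 -c "
from cell import r
print(r.finish_job())"
```

```text
the job is handed in; nothing more can be done
None
```

All four rim sections of the big lunch box are pressed flat. The box and the things around it stayed where they were, the gripper is clear, and the job was handed in at about 8.6 s; no verdict was returned.

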